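# Pull an LED driver out of a roofed test dock

## Task

The LED driver in the test dock has finished its test. Pull it out through the open side of its bay and lay it flat, right way up, in the shallow steel tray; set it down, do not drop it from up high. Leave the finned dummy load in the other bay seated where it is.

Things in the scene. Friction and masses are not known exactly. Their poses are not given: they have to be found in the camera images.
- led_driver: Smooth white plastic LED driver brick lying in one of the dock's two bays (which one varies): 34 (its x) x 113 (its y) x 21 mm high, 0.08 to 0.18 kg. Origin at the centre of the underside, z up. Its +y end, where a thin white lead leaves (no obstacle), sticks 44 to 50 mm out of the dock's open side, hanging 12 mm above the bench; grip that end across the 34 mm width (x) and pull along +y. It lies unfastened. Another driver brick, lying on the bench in front, is a bystander.
- dock: Fixed test dock, a low grey box 200 (x) x 100 (y) x 45 mm high with a flat aluminium roof with vent slots. Origin at the centre of its underside, z up. Two bays at x = -50 and x = +50 mm, each 42 mm wide, 27 mm high, floor 12 mm above the bench, closed at the back and roofed; their only opening is in the side at y = +50 mm (facing the robot's left). Nothing of the dock lies ahead of that side. A part in a bay has its y axis along the dock's y and is inserted 63 to 69 mm.
- dummy_load: Aluminium block with lengthwise cooling fins and two small brass studs at its outer end, in the dock's other bay; same outer size as the driver, 34 x 113 x 21 mm, same origin and axes. Loose; to be left in place.
- tray: Fixed open steel tray, 180 (x) x 240 (y) x 16 mm high, walls 4 mm thick, inner floor 4 mm above the bench and clear. Origin at the centre of the underside, z up.
Not all that is in view belongs to the job. What is shaped like the led_driver but red is not meant.

How it is judged:
By the outcome, as a careful person would: the job done as asked, in the order asked, and still so for the second after the job is handed in, with the robot touching nothing.
It also fails if it takes over 40 s, if anything falls off the work surface, if the arm or the gripper's body presses on something with over 40 N, if the wrist force passes 120 N, or if a joint passes its speed limit or range.

## Robot

A 7-joint arm with a two-finger parallel gripper is mounted at the origin on a cart in front of the work surface, level with it; the furniture and walls round the work are solid. World frame = base frame: x ahead of the robot, y to its left, z up, the work surface at z = 0. Lengths are in m, angles in rad, forces in N, time in s.
With the tool pointing down it reaches from about 0.35 to 0.775 m from the base axis. Payload 3.1 kg.
Tool frame: the origin (TCP) lies at the very end of the fingers, on their centre line; the grasp point (between the pads) lies 19 mm behind it; z points along the fingers, y is the line along which they close (so a half turn about z gives the same grasp; the last joint's range is limited). The gripper opens to 85 mm and grips with 20 to 120 N. Pads are 22 mm wide; open, the fingers measure 114 mm over their backs; the gripper's body (76 mm by 85 mm) begins 54 mm behind the grasp point. The pads swing forward as they close: fully open they stand 13 mm farther back than shut.
Start: joints at [-1.147, 0.311, 0.014, 1.512, -0.004, 1.319, -0.027], TCP at [0.247, 0.491, 0.231] pointing down, gripper open.
Joint ranges: [-2.7, 2.7], [-0.3, 1.91], [-1.27, 1.3], [0.12, 2.57], [-1.44, 4.58], [0.2, 2.03], [-3.05, 3.05]. Speed limits (rad/s): [2.79, 2.79, 3.14, 3.14, 3.14, 3.14, 3.14].

## Interface

Orientations are given as a unit quaternion [w, x, y, z].
In Python, from bench import ctrl, eyes gives the robot as it stands. The module is installed in compiled form; this text tells all that it offers. Calls block until the motion is done:
- ctrl.goto(position, orientation): joint-space move of the TCP to a pose.
- ctrl.move_linear(position, rot=None, v=0.15, force_limit=None): straight line of the TCP; rot=None keeps the orientation; v is the mean speed in m/s. With force_limit (N) it stops when the force on the tool has changed by that much, and returns True; else False.
- ctrl.goto_joints(angles): joint-space move.
- ctrl.grip(opening): finger opening in m; the grip force is fixed at half the most; returns when the fingers have stopped.
- ctrl.dwell(seconds).
- ctrl.inverse_kinematics(position, orientation): joint angles nearest the present ones, or None.
- ctrl.observe(): the state.
- eyes.camera(name): name is "side" or "top" or "wrist"; returns the picture (420x560x3 uint8, blue, green, red); there is no depth.
- eyes.camera_model(name): a dict with "fovy" (degrees; the focal length in pixels is half the picture's height over the tangent of half this angle, whatever the lens; pixels are square), "cx", "cy" (the principal point, pixels), "position" and "rotation" of the camera in the world; the wrist camera has in their place "T_tool_cam" (4x4, takes a point from camera to tool coordinates, whose origin is the TCP and whose axes are the flange's). Camera axes: x right, y up, looking along -z (the intrinsics and any distortion apply to the point x, -y, -z); pixel columns grow to the right and rows downward; lengths in m; the calibration is good to about 2 mm. A picture is of the moment at which its call begins: read the wrist's pose just before it. camera_model takes no time and is no camera call.
A pose or a line that the arm cannot do raises ctrl.IKError and nothing moves.
- ctrl.finish_job(): hands the job in; it is judged then, once.
Trained networks look in the newest picture that a camera, given by its name, has taken for a name from the list of things; names that differ only in an ending like _2 or _b are one class to them, and where a whole thing is asked for, a point or a joint stands for the part that bears it (a point fixed in the world has none). Each returns a list of dicts, best first, with "score" (0 to 1); they miss things now and then, are a little off and sometimes report something else, mostly with a low value. They report only what shows in the picture. A call takes as long as a camera call. They do not tell look-alikes from the thing itself.
- eyes.masks_of(camera, label): "mask" (420x560 bool, what is visible of it) and "location" ([column, row] in pixels, amid what is visible of it).
The state is a dict: "t": time; "joint_pos": joint angles; "dq": joint speeds; "joint_efforts": joint torques, N m; "position": TCP position; "tcp_rot": TCP orientation; "ft_force": force on the tool from outside, world axes, zero at the start; "torque": the same for the moment, N m; "gripper_width": finger opening in m; "grasp_force": force on a finger pad.
Only numpy, scipy, OpenCV 4.12 (cv2) and the standard library are available. Lean on these libraries where they do the work, as an engineer would, in place of code of your own. Each camera call takes 0.05 s, during which the arm holds its last target. There are 200 camera calls.

## Working session

There is one attempt and no reset: what is moved stays moved. The work goes in short steps, each a Python script; the robot and the scene stay as the last script left them, time stands still between calls to the robot, and variables do not carry over. Pictures are saved under pics/ and viewed, at most 10 in all, crops included, and the job is handed in when it is done.

```bash
mkdir -p pics; python3 - <<'E'
from bench import ctrl, eyes
import cv2, numpy as np
for c in ("top","side"):
    im=eyes.camera(c); cv2.imwrite(f"pics/{c}0.png",im)
    print(c,{k:np.round(v,4).tolist() if not isinstance(v,str) else v for k,v in eyes.camera_model(c).items()})
    for l in ("led_driver","dock","dummy_load","tray"):
        for d in eyes.masks_of(c,l):
            ys,xs=np.nonzero(d["mask"]); print(l,round(d["score"],2),np.round(d["location"]),len(xs),(xs.min(),xs.max(),ys.min(),ys.max()) if len(xs) else '', np.round(cv2.minAreaRect(np.c_[xs,ys].astype(np.float32))[0:2],1).tolist() if len(xs) else '')
            if len(xs): print("  bgr",im[d["mask"]].mean(0).round())
print({k:np.round(v,4).tolist() for k,v in eyes.camera_model("wrist").items()})
print(ctrl.observe())
E
```

```text
top {'fovy': 46.6563, 'cx': 271.2035, 'cy': 221.3245, 'position': [0.451, 0.0057, 1.0278], 'rotation': [-0.7033, -0.0424, 0.0249, 0.7092]}
led_driver 0.83 [352. 166.] 476 (np.int64(310), np.int64(364), np.int64(153), np.int64(181)) [[336.3, 165.3], [22.8, 57.0]]
  bgr [186. 190. 189.]
led_driver 0.71 [290. 254.] 828 (np.int64(283), np.int64(300), np.int64(228), np.int64(283)) [[290.9, 255.4], [16.9, 54.9]]
  bgr [ 57.  59. 190.]
dock 0.94 [380. 190.] 5096 (np.int64(348), np.int64(416), np.int64(140), np.int64(244)) [[384.2, 192.4], [56.3, 99.2]]
  bgr [199. 200. 197.]
tray 0.95 [180. 232.] 9724 (np.int64(116), np.int64(243), np.int64(177), np.int64(285)) [[178.9, 231.1], [85.5, 115.9]]
  bgr [181. 180. 182.]
tray 0.56 [383. 193.] 5139 (np.int64(348), np.int64(416), np.int64(141), np.int64(244)) [[383.5, 192.3], [55.7, 99.2]]
  bgr [198. 199. 196.]
side {'fovy': 44.3751, 'cx': 282.4255, 'cy': 207.838, 'position': [0.1018, -0.7996, 0.6483], 'rotation': [0.8522, 0.4574, -0.1153, -0.2264]}
led_driver 0.68 [255. 232.] 824 (np.int64(230), np.int64(293), np.int64(207), np.int64(244)) [[262.
[... 859 characters left out ...]
3,  0.31089325,  0.0140189 ,  1.51156241, -0.00441488,
        1.31918046, -0.02720239]), 'dq': array([ 9.98901338e-04, -6.80700961e-05,  1.53617739e-04, -2.47383762e-03,
        2.16943934e-03, -1.37546709e-03, -5.82064513e-04]), 'joint_efforts': array([-2.45604906e-04, -3.79435766e+01,  1.45215592e-01, -2.30625898e+01,
        1.20111476e-02,  3.23517124e-03,  2.92801883e-05]), 'position': array([0.24698616, 0.49141749, 0.23128232]), 'tcp_rot': array([ 4.86323460e-06,  2.30761780e-01,  9.73010278e-01, -7.39008421e-06]), 'ft_force': array([-0.9800504 ,  0.01327682,  0.52908195]), 'torque': array([0.02778081, 0.01148289, 0.07008304]), 'grasp_force': 0.0, 'gripper_width': 0.08571881579020908}
```

```bash
python3 - <<'E'
import cv2
a=cv2.imread("pics/top0.png")[120:300,100:440]
cv2.imwrite("pics/topc.png",cv2.resize(a,None,fx=2.3,fy=2.3,interpolation=cv2.INTER_CUBIC))
b=cv2.imread("pics/side0.png")[130:310,160:440]
cv2.imwrite("pics/sidec.png",cv2.resize(b,None,fx=2.8,fy=2.8,interpolation=cv2.INTER_CUBIC))
E
```

```text
(no output)
```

View pics/topc.png

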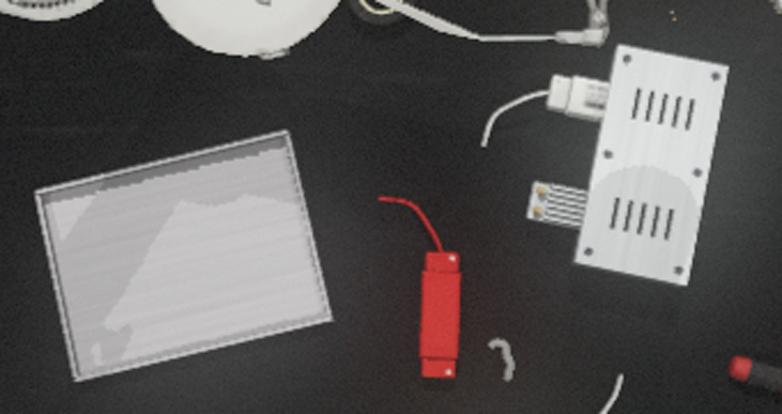

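View pics/sidec.png

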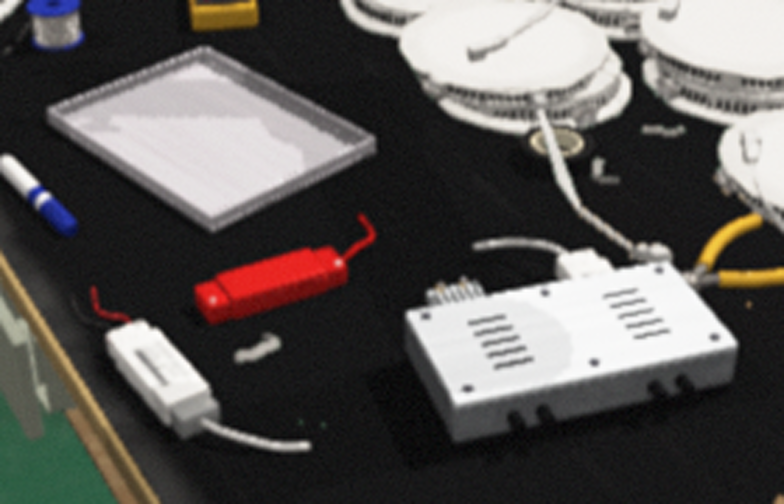

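Candidates for the driver are:
- the white brick in the dock's far bay, top (351,162)
- the red brick on the bench, top (290,255), which is excluded
- the white brick on the bench in front, side (217,266), which is the bystander

The finned block with brass studs, top (341,207), is the dummy load. I choose the brick at (351,162). Next I fit the dock and tray poses from their corners, then move above the driver for a wrist close-up.

```bash
cat > h.py <<'E'
from bench import ctrl, eyes
import cv2, numpy as np
from scipy.spatial.transform import Rotation as R
from scipy.optimize import least_squares
q2R=lambda q: R.from_quat(np.r_[q[1:],q[0]]).as_matrix()
R2q=lambda M: np.roll(R.from_matrix(M).as_quat(),1)
def cam(name,st=None):
    m=eyes.camera_model(name); f=210/np.tan(np.radians(m["fovy"])/2)
    if name=="wrist":
        T=np.array(m["T_tool_cam"]); A=q2R(st["tcp_rot"]); P=A@T[:3,3]+st["position"]; A=A@T[:3,:3]
    else: A=np.array(m["rotation"]); A=q2R(A) if A.size==4 else A; P=np.array(m["position"])
    return f,m["cx"],m["cy"],P,A
def ray(c,px,z):
    f,cx,cy,P,A=c; px=np.atleast_2d(px)
    d=np.c_[(px[:,0]-cx)/f,-(px[:,1]-cy)/f,-np.ones(len(px))]@A.T
    return P+d*((z-P[2])/d[:,2])[:,None]
def proj(c,X):
    f,cx,cy,P,A=c; p=(np.atleast_2d(X)-P)@A
    return np.c_[cx+f*p[:,0]/-p[:,2],cy-f*p[:,1]/-p[:,2]]
def fit(W,L):  # 2D pose from world pts W, local pts L
    g=lambda s:((L@np.array([[np.cos(s[2]),np.sin(s[2])],[-np.sin(s[2]),np.cos(s[2])]])+s[:2]-W[:,:2]).ravel())
    return min((least_squares(g,[*W[:,:2].mean(0),a]) for a in (-.5,.5)),key=lambda r:r.cost)
E
python3 - <<'E'
from h import *
c=cam("top"); un=lambda p:(np.array(p)+.5)/2.3-.5+[100,120]
d=ray(c,un([(617,44),(729,66),(688,286),(575,263)]),.045)
t=ray(c,un([(38,191),(288,131),(331,321),(76,381)]),.016)
rd=fit(d,np.array([(.1,.05),(.1,-.05),(-.1,-.05),(-.1,.05)]))
rt=fit(t,np.array([(.09,.12),(.09,-.12),(-.09,-.12),(-.09,.12)]))
print("dock",rd.x.round(4),(rd.fun*1e3).round(1)); print("tray",rt.x.round(4),(rt.fun*1e3).round(1))
x,y,a=rd.x; X=np.array([np.cos(a),np.sin(a),0]);Y=np.array([-X[1],X[0],0]);O=np.array([x,y,0])
e=ray(c,un([(553,75),(549,106)]),.033)-O
print("driver end in dock frame",(np.c_[e@X,e@Y]*1e3).round(1))
np.savez("poses.npz",dock=rd.x,tray=rt.x)
A=np.c_[Y,X,[0,0,-1]]
p=O+.05*X+.073*Y; p[2]=.16
j=ctrl.inverse_kinematics(p,R2q(A)); print(p,j)
if j is not None:
    ctrl.goto(p+[0,0,.07],R2q(A)); ctrl.move_linear(p)
    s=ctrl.observe(); im=eyes.camera("wrist"); cv2.imwrite("pics/w0.png",im)
    print(s["t"],s["position"])
    cw=cam("wrist",s)
    # expected outline of the dock front top edge and bay, driver
    q=lambda u,v,z:proj(cw,O+u*X+v*Y+[0,0,z])[0].round(0)
    print("front edge",q(0,.05,.045),q(.1,.05,.045),"drv",q(.033,.097,.033),q(.067,.097,.033))
    for l in ("led_driver","dock"):
        for r in eyes.masks_of("wrist",l):
            ys,xs=np.nonzero(r["mask"]); print(l,r["score"],r["location"],len(xs),xs.min(),xs.max(),ys.min(),ys.max())
E
```

```text
dock [ 0.6047 -0.1981 -0.2123] [ 0.1 -0.4  0.3  0.3 -0.2  0.  -0.1  0.1]
tray [0.5299 0.2231 0.2231] [ 0.9  2.4  0.9 -1.5 -0.4 -2.1 -1.3  1.2]
driver end in dock frame [[64.1 99.9]
 [35.5 98. ]]
[ 0.66897343 -0.13732085  0.16      ] [-0.28675068  0.76011763  0.88646976  1.22496638 -0.57187487  1.4059574
  0.33248538]
3.7917 [ 0.66939693 -0.13723677  0.16066687]
front edge [214. 232.] [338. 232.] drv [254. 171.] [297. 171.]
led_driver 0.77 [44.0, 84.0] 4470 0 123 0 118
led_driver 0.74 [272.4, 193.5] 3182 205 301 103 232
dock 0.97 [233.6, 273.0] 24148 95 341 215 337
```

View pics/w0.png

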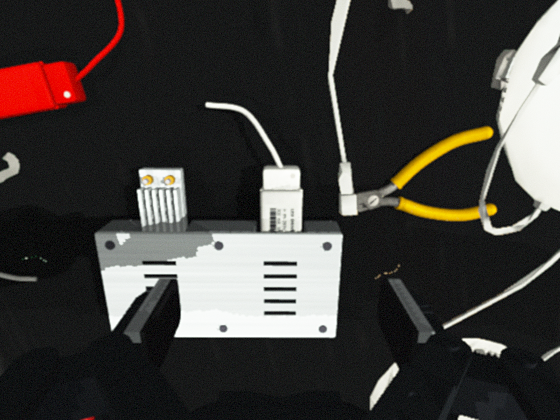

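The close-up shows the white driver with label and lead in the right-hand bay, end at (281,166) and body at (281,200). The finned load with brass studs is at (162,200), pliers and a connector end lie right at (347,200), and the red brick is at the upper left. The choice is confirmed. The driver sits about 3 mm further along +x than the top fit says, and its end is at dock y ≈ 0.100. I grip the body, not the end cap, with a limited opening to clear the connector.

```bash
python3 - <<'E'
from h import *
x,y,a=np.load("poses.npz")["dock"]; X=np.array([np.cos(a),np.sin(a),0]);Y=np.array([-X[1],X[0],0]);O=np.array([x,y,0])
ctrl.grip(.052)
p=O+.0525*X+.069*Y; p[2]=.06
ctrl.move_linear(p)
p[2]=.013
print("hit",ctrl.move_linear(p,v=.06,force_limit=8))
s=ctrl.observe(); print(s["position"],s["ft_force"],s["gripper_width"])
im=eyes.camera("wrist"); cv2.imwrite("pics/w1.png",im)
print(s["t"])
E
```

```text
hit False
[ 0.67091744 -0.14199884  0.01341918] [0.5918759  0.08075197 0.36438851] 0.05226535429138694
6.125
```

View pics/w1.png

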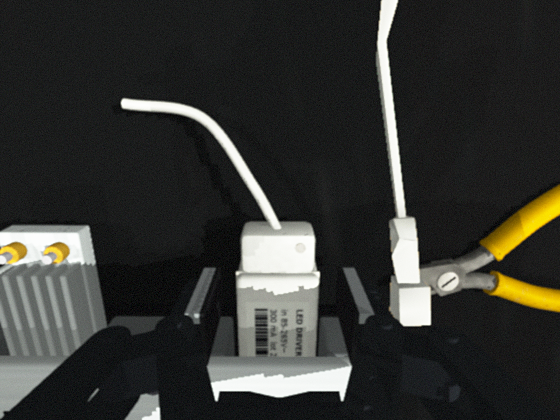

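The fingers straddle the driver, with pads at columns 200 and 358 and the brick's centre at 278, and the connector at (400,270) is clear. I close and pull.

```bash
python3 - <<'E'
from h import *
x,y,a=np.load("poses.npz")["dock"]; X=np.array([np.cos(a),np.sin(a),0]);Y=np.array([-X[1],X[0],0])
ctrl.grip(.02); s=ctrl.observe(); print(s["gripper_width"],s["grasp_force"],s["ft_force"].round(1))
p=s["position"].copy()
print("hit",ctrl.move_linear(p+.03*Y,v=.08,force_limit=25))
s=ctrl.observe(); print(s["ft_force"].round(1),s["gripper_width"])
print("hit",ctrl.move_linear(p+.082*Y,v=.1,force_limit=25))
ctrl.move_linear(p+.082*Y+[0,0,.09],v=.12)
s=ctrl.observe(); print(s["position"],s["ft_force"].round(1),s["gripper_width"],s["grasp_force"],s["t"])
cv2.imwrite("pics/s2.png",cv2.resize(eyes.camera("side")[130:310,160:440],None,fx=2.8,fy=2.8,interpolation=cv2.INTER_CUBIC))
print(ctrl.observe()["joint_pos"].round(2))
E
```

```text
0.03268740192236054 59.604758620262146 [-0.6  0.8  3.7]
hit False
[0.1 1.1 0.4] 0.03278595088314264
hit False
[ 0.68755855 -0.06149243  0.10289847] [-0.1  0.7 -1.3] 0.03248577168094478 59.48689520359039 8.5667
[-0.36  0.8   0.8   1.27 -0.56  1.3   0.21]
```

View pics/s2.png

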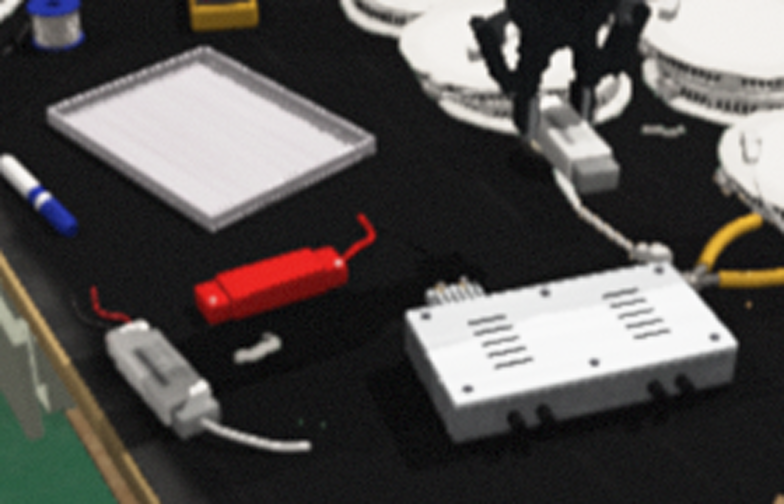

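The driver is out, level in the grip and clear, and the dummy load is still seated with its studs at crop (455,290). I carry it around the lamps to the tray.

```bash
python3 - <<'E'
from h import *
x,y,a=np.load("poses.npz")["tray"]; X=np.array([np.cos(a),np.sin(a),0]);Y=np.array([-X[1],X[0],0])
p=np.array([x,y,0])+.0255*Y
q=R2q(np.c_[Y,X,[0,0,-1]])
s=ctrl.observe(); m=s["position"].copy(); m[0]=.54
ctrl.move_linear(m,v=.15)
ctrl.move_linear(p+[0,0,.103],rot=q,v=.15)
ctrl.move_linear(p+[0,0,.02],v=.1); ctrl.dwell(.3)
print("contact",ctrl.move_linear(p+[0,0,.001],v=.02,force_limit=4))
s=ctrl.observe(); print(s["position"],p,s["ft_force"].round(1),s["gripper_width"],s["t"])
cv2.imwrite("pics/w3.png",eyes.camera("wrist"))
cv2.imwrite("pics/s3.png",cv2.resize(eyes.camera("side")[100:280,160:440],None,fx=2.8,fy=2.8,interpolation=cv2.INTER_CUBIC))
E
```

```text
contact True
[0.52413046 0.24792448 0.00595903] [0.52427477 0.24801049 0.        ] [0.1 0.  3.8] 0.03264153886280511 13.95
```

View pics/s3.png

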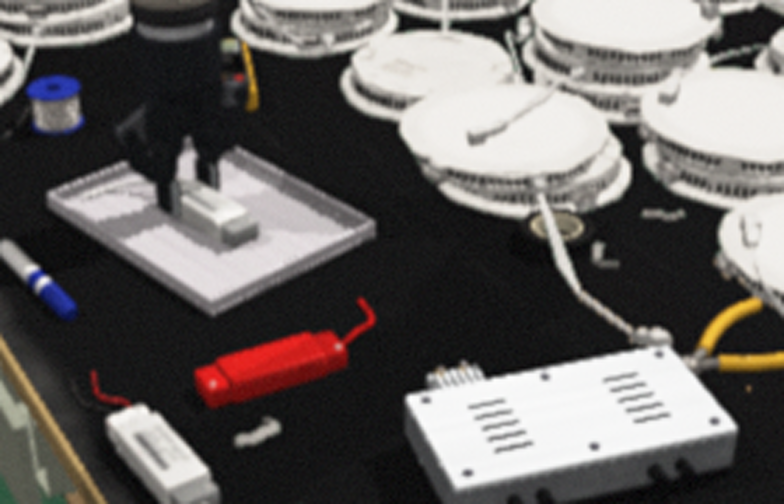

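Contact came at TCP z = 0.006, against about 0.005 expected, and the picture shows the brick in the tray around crop (215,215). I release and retreat.

```bash
python3 - <<'E'
from h import *
ctrl.grip(.06); s=ctrl.observe(); p=s["position"].copy(); print(s["gripper_width"],s["ft_force"].round(1))
ctrl.move_linear(p+[0,0,.12],v=.12)
s=ctrl.observe(); print(s["position"],s["ft_force"].round(1),s["t"])
w=eyes.camera("wrist"); t=eyes.camera("top")
cv2.imwrite("pics/f.png",np.hstack([cv2.resize(w,(400,300)),cv2.resize(eyes.camera("side")[100:310,160:440],(400,300))]))
E
```

```text
0.05979734380280949 [ 0.3 -0.1 -0.2]
[0.52183315 0.24741891 0.12365654] [-0.2  0.3 -0.1] 15.5833
```

View pics/f.png

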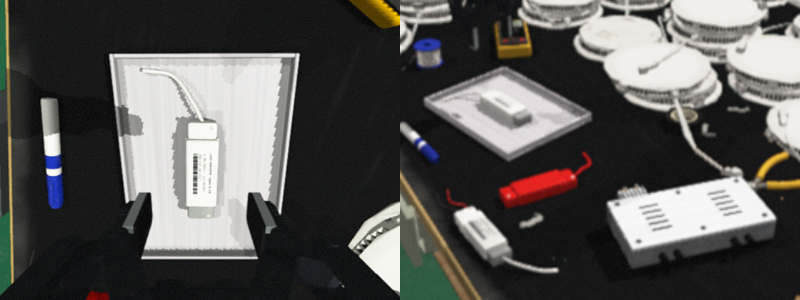

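The driver lies flat, label up, in the middle of the tray at (202,170) in the left view. In the right view the dummy load is still seated at (632,190), and the gripper is clear.

```bash
python3 -c "
from bench import ctrl
print(ctrl.finish_job())"
```

```text
the job is handed in; nothing more can be done
None
```

The LED driver is out of its bay and lying flat, label up, in the steel tray, the dummy load is still seated, and I handed the job in at about 16 s on the robot's clock (no verdict came back).

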